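Release a can from the gravity chute with its two-key interlock

ROBOT

A 6-joint arm with a two-finger parallel gripper is mounted at the origin on the work surface. World frame = base frame: x ahead of the robot, y to its left, z up, the work surface at z = 0. Lengths are in m, angles in rad, forces in N, time in s.
With the tool pointing down it reaches from about 0.35 to 0.775 m from the base axis. Payload 7.3 kg.
Tool frame: the origin (TCP) lies at the centre of the arm's flange, where the gripper is bolted on; the fingertips stand 178 mm ahead of it and the grasp point (between the pads) lies 159 mm ahead of it; z points along the fingers, y is the line along which they close (so a half turn about z gives the same grasp; the last joint's range is limited). The gripper opens to 92 mm and grips with 3 to 60 N. Pads are 19 mm wide; open, the fingers measure 130 mm over their backs; the gripper's body (75 mm by 190 mm) begins 47 mm behind the grasp point.
Start: joints at [0.961, 0.342, 1.524, -0, 1.275, -0.146], TCP at [0.235, 0.47, 0.405] pointing down, gripper open.
Joint ranges: [-2.53, 2.53], [-0.77, 2.02], [0.04, 2.7], [-1, 4.14], [0.28, 2.66], [-3.11, 3.11]. Speed limits (rad/s): [2.57, 2.57, 3.14, 3.14, 3.14, 3.14].

INTERFACE

Orientations are given as [roll, pitch, yaw] about the fixed x, y, z axes, in that order (R = Rz(yaw) Ry(pitch) Rx(roll)).
In Python, from cell import telemetry, vision, ticket gives the robot as it stands.
- The arm moves only by the shell command python3 -m crank 'ROWS' [FORCE]. ROWS is JSON, a list of rows, each a list of 5 numbers: the gripper command: -1 is shut, 1 is fully open, values between are in proportion, then the shift along the tool's x, y, z in mm, then the turn about the tool's z in rad. In form: [[fingers, dx, dy, dz, roll], ...]. A call has 1 to 12 rows; each row is the pose to reach, as a shift and turn from the pose commanded when the call began, along the tool's axes at that moment; what a row does not reach only later rows make up. A row lasts 1/12 s, in which the tool goes at most 41.7 mm and 7.16 degrees, less where a joint would pass 70% of its speed; a pose out of reach is approached as far as the arm can. A call with a gripper value outside its range is refused whole. The fingers move at their own pace and stop on an object; FORCE is the grip in N (left out, the last holds). Time passes only in rows, so rows that repeat a pose let the fingers close. It gives the time, the measured TCP pose, the force, the opening and the grip force at its end, in the units of the state.
- telemetry.observe(): the state, without advancing time (a new reading comes with each control period).
- vision.read_camera(name): name is "side" or "top" or "wrist"; returns (picture, depth): 480x640x3 uint8, red, green, blue; 480x640 float32, m along the optical axis (not along the pixel's ray), 0 where there is no reading.
- vision.get_calibration(name): a dict with "camera_matrix" (3x3 intrinsics, pixels), "dist" ([k1, k2, p1, p2, k3] as OpenCV has them; the pictures are not rectified), "rvec" (rotation vector, rad) and "tvec" (3), from world to camera coordinates, as OpenCV has them. Camera axes: x right, y down, z forward; pixel columns grow to the right and rows downward; lengths in m; the calibration is good to about 2 mm. A picture is of the moment at which its call begins: read the wrist's pose just before it. get_calibration takes no time and is no camera call; for the wrist camera it gives the pose at the moment of the call.
- ticket.hand_in(): hands the job in; it is judged then, once.
The state is a dict: "time": time; "qpos": joint angles; "qvel": joint speeds; "joint_efforts": joint torques, N m; "tool_pos": TCP position; "tool_rot": TCP orientation; "contact_force": force on the tool from outside, world axes, zero at the start; "torque": the same for the moment, N m; "opening": finger opening in m; "grip_force": force on a finger pad.
Only numpy, scipy, OpenCV 4.12 (cv2) and the standard library are available. Lean on these libraries where they do the work, as an engineer would, in place of code of your own. Each camera call takes 0.05 s, during which the arm holds its last target. There are 200 camera calls.

TASK

Press both orange keys on the chute's console down together, one fingertip on each, and hold them down until the can has rolled to the front of the chute and lies still against the stop; then let both keys come up and move clear. Do not touch or lift the can, do not press the red stop button, and leave everything else as it stands.

Things in the scene. Friction and masses are not known exactly. Their poses are not given: they have to be found in the camera images.
- chute: Fixed blue gravity chute, 260 long (x) x 166 wide (y), walls 66 high; cannot be pushed. Origin: on the table under the lane's middle, z up. Its -x end, roughly facing the robot, is a grey console (x -150 to -88, top 56 high) with the two orange keys side by side along y. Behind it the aluminium lane floor slopes down 10 degrees towards -x, to a stop wall 62 high at x = -88
- key_left_top (a point): Centre of the top face of the left (chute +y) orange key: flat cap 30 (chute x) x 28 (chute y), its top 74 above the table when up, 18 above the console, at chute x = -120, y = +31. The point moves with the key and has the chute's axes. The key centres are 62 apart along chute y; 34 is free between the caps
- key_right_top (a point): The same for the right (chute -y) orange key, at chute x = -120, y = -31
- key_left (a joint): Travel of the left key, m: 0 up, 0.012 fully down. Spring return, about 1 N to start and 4.5 N fully down. Behind, at chute x = +30, it carries a steel pin 8 above the lane floor that holds the can back and sinks with the key, clear from about 0.008. Either pin alone blocks the can; with both down together it rolls by itself to the front within about 1 s
- key_right (a joint): The same for the right key
- can_center (a point): Centre of the spray can: steel, yellow sleeve, red cap end, 52 diameter, 150 long, about 280 g, lying across the lane (along chute y). It starts behind the pins, centre at about chute x = +49, 77 above the table; at the front, against the stop, its centre is at chute x = -62, about 58 above the table
- can: The same spray can; origin at its centre
- stop (a joint): Travel of the red round stop button (38 diameter) on a fixed yellow box (85 x 85 x 45) beside the chute, m: 0 up, 0.006 down. Leave it alone
- screwdriver: Loose screwdriver, 190 long, lying at the chute's right side; origin under its middle. Leave
- tape: Loose black roll of tape, 84 diameter, 22 high, at the chute's left side; origin under its middle. Leave
- glue: Loose small white bottle with red cap, 36 diameter, 85 high, at the chute's left side; origin under its middle. Leave
- bit_holder: Loose green bit holder, 30 x 80 x 30 high, on the robot's side of the console; origin under its middle. Leave
- battery: Loose black and orange tool battery, 110 x 72 x 56 high; origin under its middle. Leave
- mug: Loose blue mug, 80 diameter, 95 high; origin under its middle. Leave
Things that resemble listed ones, but are neither listed nor needed, are in the scene too. There is more than one size of the part that bears stop; the job needs the smallest.

How it is judged:
On the way, in this order (a step that is already met when the one before it is completed fails the run):
1. both orange keys are held down at the same time by the fingertips (each at least 6 mm) (value of joint each of key_left, key_right above 0.006 m and contact force between the fingers and key_left above 0.3 N and contact force between the fingers and key_right above 0.3 N), for 0.05 s.
2. with both keys still held down, the can lies at rest at the front of the chute (all of step 1 and x of can_center in the frame of chute between -0.075 and -0.05 m and z of can_center in the frame of chute between 0.045 and 0.068 m and linear speed of can below 0.03 m/s), for 0.2 s.
At the end, for the whole second after the job is handed in: the can lies still (under 30 mm/s) in the chute against the front stop (centre between chute x -75 and -50 mm, 45 to 68 mm above the table), both keys are back up (within 2 mm) and the stop button is not pressed (x of can_center in the frame of chute between -0.075 and -0.05 m and z of can_center in the frame of chute between 0.045 and 0.068 m and linear speed of can below 0.03 m/s and value of joint each of key_left, key_right, stop below 0.002 m); the robot touches nothing.
It fails at once if the robot touches the can (contact force between any of the fingers, the arm and can above 0.5 N).
It fails at once if the can is lifted out of the lane (z of can_center in the frame of chute above 0.1 m).
It fails at once if the red stop button is pressed (value of joint stop above 0.003 m).
It fails at once if a bystander is moved by more than 20 mm (distance of any of screwdriver, tape, glue, bit_holder, battery, mug from where it was at the start of the episode above 0.02 m).
It also fails if it takes over 32 s, if anything falls off the work surface, if the arm or the gripper's body presses on something with over 40 N, if the wrist force passes 120 N, or if a joint passes its speed limit or range.

## Working session

There is one attempt and no reset: what is moved stays moved. The work goes in short steps, Python scripts to look and compute and a shell command to move; the robot and the scene stay as the last step left them, time stands still between calls to the robot, and variables do not carry over. Pictures are saved under pics/ and viewed, at most 10 in all, crops included, and the job is handed in when it is done.

```bash
mkdir -p pics; ls; python3 - <<'E'
from cell import telemetry, vision
import cv2
for n in ("top","side"):
    p,d=vision.read_camera(n); cv2.imwrite(f"pics/{n}.png",p[:,:,::-1])
    import numpy as np; np.savez(f"{n}.npz",p=p,d=d)
    c=vision.get_calibration(n); print(n,c)
print(telemetry.observe())
E
```

```text
pics
top {'camera_matrix': array([[462.58315805,   0.        , 319.09952965],
       [  0.        , 462.58315805, 246.02866934],
       [  0.        ,   0.        ,   1.        ]]), 'dist': array([-0.03370331,  0.        ,  0.        ,  0.        ,  0.        ]), 'rvec': array([ 2.17457458, -2.14120701,  0.14697787]), 'tvec': array([-0.02125714,  0.62537773,  1.07107174])}
side {'camera_matrix': array([[492.97866913,   0.        , 321.47928325],
       [  0.        , 492.97866913, 250.20031774],
       [  0.        ,   0.        ,   1.        ]]), 'dist': array([-0.08876479,  0.        ,  0.        ,  0.        ,  0.        ]), 'rvec': array([ 0.44212198, -2.67157686,  1.26987359]), 'tvec': array([0.56984994, 0.18413885, 1.05231712])}
{'time': 0.1, 'qpos': array([ 9.61005343e-01,  3.42630506e-01,  1.52491958e+00,  1.40730878e-05,
        1.27541765e+00, -1.45980701e-01]), 'qvel': array([-0.00015466,  0.00032287, -0.00311553, -0.00071427,  0.00056787,
        0.00042854]), 'joint_efforts': array([ 1.62919729e-03, -4.32005239e+01, -2.44695300e+01,  7.17996061e-02,
        5.25537122e-02, -6.09946278e-05]), 'tool_pos': array([0.23476006, 0.46944723, 0.40412667]), 'tool_rot': array([-3.14023416e+00, -2.13337619e-04,  2.67777812e+00]), 'contact_force': array([-0.75364039,  0.38772788,  0.74966639]), 'torque': array([-0.00083904,  0.01941746,  0.00302381]), 'grip_force': 0.0, 'opening': 0.0915925649177159}
```

View pics/top.png

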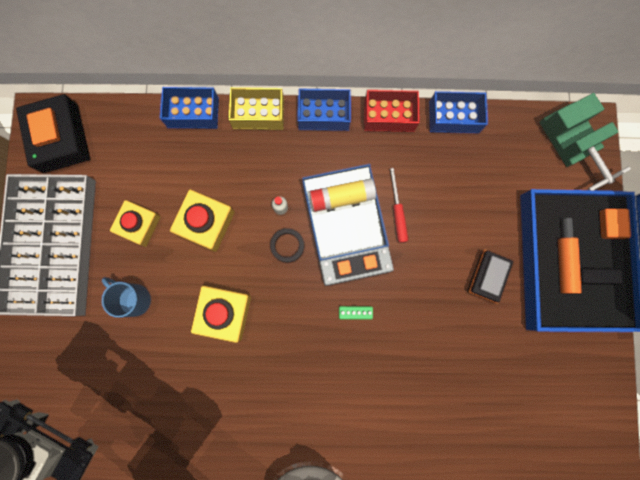

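View pics/side.png

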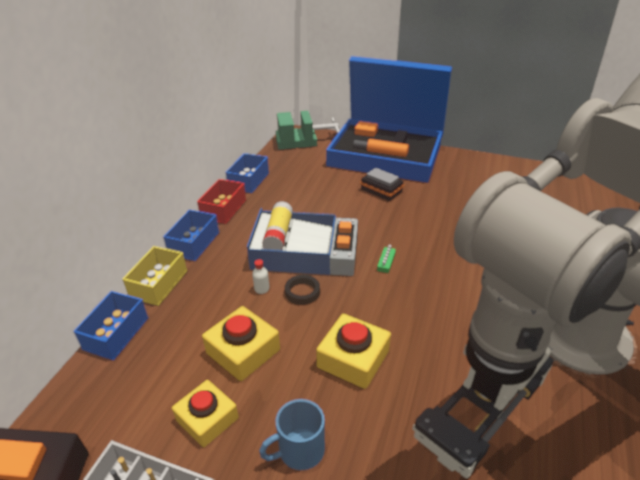

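The top view shows the chute with its console facing the robot, orange keys at about (345,267) and (371,262), and the can at (342,194). The bit holder is at (356,313). The side view confirms the can is at the rear, and the way to the console passes over low things only.

```bash
cat > h.py <<'E'
import numpy as np, cv2
from cell import telemetry, vision
from scipy.spatial.transform import Rotation as Ro
def ray(c,uv,z):
    R=cv2.Rodrigues(c['rvec'])[0]; o=-R.T@c['tvec']
    n=cv2.undistortPoints(np.array(uv,float).reshape(-1,1,2),c['camera_matrix'],c['dist']).reshape(-1,2)
    d=np.c_[n,np.ones(len(n))]@R
    return o+d*((z-o[2])/d[:,2])[:,None]
def keys(p,box,amin=40):
    x0,y0,x1,y1=box; h=cv2.cvtColor(p,cv2.COLOR_RGB2HSV)
    m=cv2.inRange(h,(5,150,120),(20,255,255)); k=np.zeros_like(m); k[y0:y1,x0:x1]=m[y0:y1,x0:x1]
    n,_,s,ce=cv2.connectedComponentsWithStats(k)
    return [(ce[i],s[i]) for i in range(1,n) if s[i][4]>amin]
def report(P,tz):
    # P: left,right key tops, world; shift in tool axes to put fingertips at height tz over the middle
    s=telemetry.observe(); R=Ro.from_euler('xyz',s['tool_rot']).as_matrix()
    mid=P.mean(0); d=P[0]-P[1]; print('sep',np.linalg.norm(d),'mid',mid,'yaw_chute',np.arctan2(-d[0],d[1]))
    goal=np.r_[mid[:2],tz+.178]
    t=R.T@d; a=np.arctan2(-t[0],t[1]); a=(a+np.pi/2)%np.pi-np.pi/2
    print('tool shift mm',R.T@(goal-s['tool_pos'])*1e3,'turn',a,'tool',s['tool_pos'],s['tool_rot'],'q',s['qpos'])
E
python3 - <<'E'
from h import *
f=np.load('top.npz'); c=vision.get_calibration('top')
k=sorted(keys(f['p'],(325,250,395,285)),key=lambda a:a[0][0]); print(k)
P=ray(c,[a[0] for a in k],.074); print(P, [f['d'][int(a[0][1]),int(a[0][0])] for a in k])
report(P,.13)
E
```

```text
[(array([343.82389937, 267.25786164]), array([337, 261,  14,  14, 159], dtype=int32)), (array([369.85987261, 261.62420382]), array([363, 255,  14,  14, 157], dtype=int32))]
[[ 0.57259221 -0.06941432  0.074     ]
 [ 0.58664016 -0.12981936  0.074     ]] [np.float32(1.074843), np.float32(1.0785751)]
sep 0.06201705269496998 mid [ 0.57961618 -0.09961684  0.074     ] yaw_chute 0.2285009203316163
tool shift mm [-563.02158783 -354.53729867   96.48828274] turn -0.6923157782707532 tool [0.23476006 0.46944723 0.40412667] [-3.14023416e+00 -2.13337619e-04  2.67777812e+00] q [ 9.61005343e-01  3.42630506e-01  1.52491958e+00  1.40730878e-05
  1.27541765e+00 -1.45980701e-01]
```

```bash
python3 -m crank '[[-0.065,-560,-354,20,-0.69],[-0.065,-560,-354,20,-0.69],[-0.065,-560,-354,20,-0.69],[-0.065,-560,-354,20,-0.69],[-0.065,-560,-354,20,-0.69],[-0.065,-560,-354,20,-0.69],[-0.065,-560,-354,20,-0.69],[-0.065,-560,-354,20,-0.69],[-0.065,-560,-354,20,-0.69],[-0.065,-560,-354,20,-0.69],[-0.065,-560,-354,20,-0.69],[-0.065,-560,-354,20,-0.69]]'
python3 - <<'E'
from h import *
P=np.array([[.5726,-.0694,.074],[.5866,-.1298,.074]]); report(P,.2)
E
```

```text
time: 1.1
tool_pos: [0.4774, 0.0677, 0.3904]
tool_rot: [3.141, -0.0, -2.916]
contact_force: [1.4, 1.2, -0.0]
opening: 0.043
grip_force: 0.0
sep 0.06200129030915405 mid [ 0.5796 -0.0996  0.074 ] yaw_chute 0.22776596574076013
tool shift mm [ -62.09627825 -185.91508253   12.33617048] turn -0.0017700882878253221 tool [0.47742805 0.06767054 0.39040991] [ 3.14130112e+00 -3.14671890e-04 -2.91559678e+00] q [-1.83699492e-02  2.76877218e-01  1.66008853e+00  2.21382228e-04
  1.20500277e+00 -1.81524133e+00]
```

```bash
python3 -m crank '[[-0.065,-62,-186,10,0],[-0.065,-62,-186,10,0],[-0.065,-62,-186,10,0],[-0.065,-62,-186,10,0],[-0.065,-62,-186,10,0],[-0.065,-62,-186,40,0],[-0.065,-62,-186,40,0],[-0.065,-62,-186,40,0]]'
python3 - <<'E'
from h import *
p,d=vision.read_camera('wrist'); cv2.imwrite('pics/w1.png',p[:,:,::-1]); c=vision.get_calibration('wrist')
k=sorted(keys(p,(0,0,640,480),300),key=lambda a:-a[1][4])[:4]; print(k)
for a in k: print(ray(c,[a[0]],.074), d[int(a[0][1]),int(a[0][0])])
P=np.array([[.5726,-.0694,.074],[.5866,-.1298,.074]]); report(P,.1)
E
```

```text
time: 1.77
tool_pos: [0.5784, -0.0975, 0.3489]
tool_rot: [3.139, -0.005, -2.916]
contact_force: [-0.5, -0.9, 0.7]
opening: 0.0427
grip_force: 0.0
[(array([259.67727499, 238.37394331]), array([ 238,  215,   44,   48, 2011], dtype=int32)), (array([350.53660983, 238.44934804]), array([ 330,  215,   43,   48, 1994], dtype=int32))]
[[ 0.58568337 -0.13075443  0.074     ]] 0.26482347
[[ 0.57206041 -0.07160939  0.074     ]] 0.26413223
sep 0.06200129030915405 mid [ 0.5796 -0.0996  0.074 ] yaw_chute 0.22776596574076013
tool shift mm [-0.41186197 -2.7344933  72.45687703] turn -0.0011658266047196442 tool [ 0.57873596 -0.09709781  0.35046129] [ 3.14018292e+00 -1.82256368e-03 -2.91499252e+00] q [-2.96864934e-01  5.00408622e-01  1.42817193e+00  3.30562685e-04
  1.21529534e+00 -2.09437552e+00]
```

View pics/w1.png

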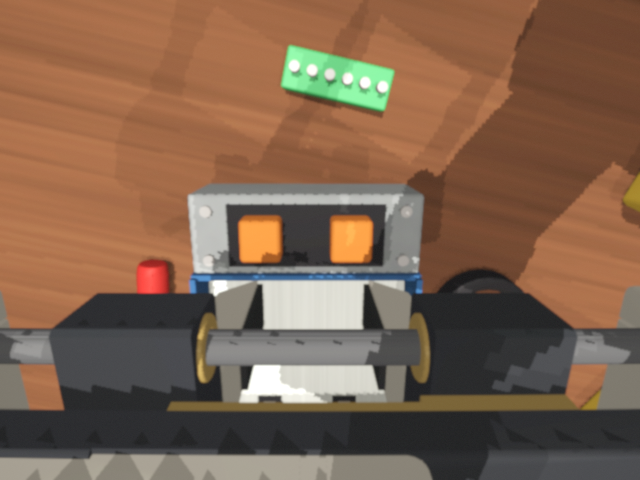

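The wrist view shows both keys at (260,238) and (350,238), square to the fingers. It agrees with the top view to 2 mm. Next I descend to just above the caps.

```bash
python3 -m crank '[[-0.065,0,-3,30,0],[-0.065,0,-3,60,0],[-0.065,0,-3,80,0],[-0.065,0,-3,88,0],[-0.065,0,-3,88,0],[-0.065,0,-3,88,0]]'
python3 - <<'E'
from h import *
P=np.array([[.5724,-.0702,.074],[.5860,-.1305,.074]]); report(P,.062); print(telemetry.observe()['contact_force'])
E
```

```text
time: 2.32
tool_pos: [0.5802, -0.1, 0.2643]
tool_rot: [-3.141, 0.002, -2.914]
contact_force: [-0.3, 0.6, 1.3]
opening: 0.0428
grip_force: 0.0
sep 0.06181464227834696 mid [ 0.5792  -0.10035  0.074  ] yaw_chute 0.22182738422199572
tool shift mm [ 1.05563235 -0.09279675 24.25175167] turn 0.00543154821013081 tool [ 0.58016234 -0.10001048  0.26425343] [-3.14071980e+00  1.71297558e-03 -2.91433372e+00] q [-3.00872392e-01  5.95317815e-01  1.52424275e+00  1.28233933e-04
  1.02011266e+00 -2.09899391e+00]
[-0.32630766  0.56235287  1.29718776]
```

```bash
python3 -m crank '[[-0.065,1,0,8,0],[-0.065,1,0,14,0],[-0.065,1,0,19,0],[-0.065,1,0,23,0],[-0.065,1,0,23,0],[-0.065,1,0,23,0],[-0.065,1,0,23,0],[-0.065,1,0,23,0],[-0.065,1,0,23,0],[-0.065,1,0,23,0],[-0.065,1,0,23,0],[-0.065,1,0,23,0]]'
python3 - <<'E'
from h import *
p,d=vision.read_camera('side'); cv2.imwrite('pics/s2.png',cv2.resize(p[180:300,230:390,::-1],None,fx=4,fy=4)); 
s=telemetry.observe(); print(s['tool_pos'],s['contact_force'])
E
```

```text
time: 3.32
tool_pos: [0.5793, -0.1009, 0.2411]
tool_rot: [-3.14, 0.003, -2.915]
contact_force: [-0.7, 0.5, 9.0]
opening: 0.043
grip_force: 4.1
[ 0.57933862 -0.10086048  0.24112234] [-0.7434736   0.40125026  8.51037999]
```

View pics/s2.png

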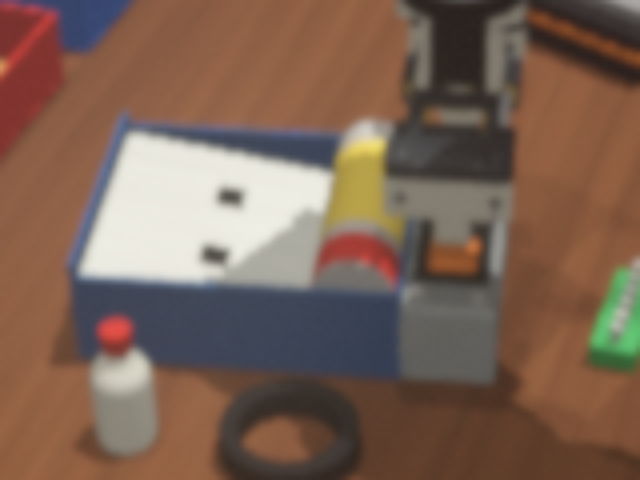

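The crop shows the can at the front stop (360,210 in the crop), the pins sunk and the fingers on the keys, with 9 N matching two keys fully down. I'll hold a little longer, then lift clear.

```bash
python3 -m crank '[[-0.065,0,0,0,0],[-0.065,0,0,0,0],[-0.065,0,0,0,0],[-0.065,0,0,0,0],[-0.065,0,0,0,0],[-0.065,0,0,0,0],[-0.065,0,0,0,0],[-0.065,0,0,0,0],[-0.065,0,0,0,0],[-0.065,0,0,0,0],[-0.065,0,0,0,0],[-0.065,0,0,0,0]]' && python3 -m crank '[[-0.065,0,0,-5,0],[-0.065,0,0,-10,0],[-0.065,0,0,-20,0],[-0.065,0,0,-40,0],[-0.065,0,0,-70,0],[-0.065,0,0,-100,0],[-0.065,20,0,-130,0],[-0.065,60,0,-150,0],[-0.065,90,0,-150,0],[-0.065,90,0,-150,0],[-0.065,90,0,-150,0],[-0.065,90,0,-150,0]]'
python3 - <<'E'
from h import *
p,d=vision.read_camera('side'); cv2.imwrite('pics/s3.png',cv2.resize(p[180:300,230:390,::-1],None,fx=4,fy=4)); 
E
```

```text
time: 4.37
tool_pos: [0.5793, -0.1008, 0.2411]
tool_rot: [-3.14, 0.003, -2.915]
contact_force: [0.7, 1.5, 8.3]
opening: 0.0431
grip_force: 4.1
time: 5.37
tool_pos: [0.4912, -0.1211, 0.3899]
tool_rot: [-3.141, 0.001, -2.916]
contact_force: [-0.4, -0.3, 0.7]
opening: 0.043
grip_force: 0.0
```

View pics/s3.png

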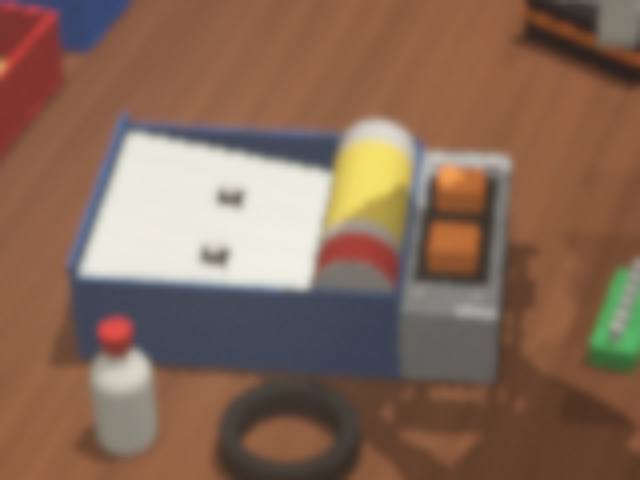

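The can rests against the stop, both keys (460,190 and 455,248) are up, and the arm is clear.

```bash
python3 -c "
from cell import ticket
print(ticket.hand_in())"
```

```text
the job is handed in; nothing more can be done
None
```

I held both keys down until the can lay against the front stop, then let them up and moved the arm clear; the job is handed in, and no verdict was returned.

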